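# Clear the finished plate out of the nest into the bin

## Task

Slide the gate of the dark steel nest fully open, then press a fingertip on the bright steel plate lying in the nest and slide it out along the bed and over the lip at the worktop's edge, so that it drops into the bin hanging below. Keep pressing just hard enough to drag the plate, never with more than about 20 newtons, as that would mark it. Leave the gate open, the plate at rest in the bin and the other things on the worktop where they are.

Things in the scene. Friction and masses are not known exactly. Their poses are not given: they have to be found in the camera images.
- nest: Fixed dark steel nest at the worktop's right edge: a flat-bedded channel, 63 mm wide, along its own y axis, exit at -y. Origin on the worktop under the plate's home place, z up. Bed top at 10 mm; side walls (10 mm thick) and back stop (inner face y = +52 mm) rise to 23 mm, 3 mm above the plate's top, so it cannot be gripped or got behind at home. A gate run-out reaches x = +117 mm at y = -80 to -52 mm.
- plate_center (a point): Centre of the loose flat steel plate, 60 (x) x 100 (y, along the channel) x 10 mm, on the bed with 1.5 mm play each side, its rear within 4 mm of the back stop. Flat top 5 mm above this point. Friction and weight (0.3 to 0.6 kg) vary: a few newtons may slip, 10 to 15 N drags it. Nothing gives under it: 1 mm too deep is many newtons. When mostly past the lip it tips and falls once the finger leaves it.
- lip (a point): Middle of the bed's end edge at the exit, at the height of the bed's top; axes as the nest's. Beyond it (-y) is the drop into the bin.
- gate (a joint): Travel of the sliding gate in m: near 0 = across the exit, blocking the plate; 0.064 = fully open against its stop. It slides along the nest's +x axis, takes about 2 N and stays where left. A low steel bar (52 x 18 x 10 mm, top 21 mm above the worktop) with an upright post in its middle.
- gate_post (a point): Middle of the black knob of the gate's post: 15 mm diameter, its top 54 mm and its lower end 38 mm above the worktop, this point 44 mm above it; a 12 mm shank below. The knob stands in the middle of the gate bar and can be pinched, or pushed from the side.
- bin: Open grey scrap bin, 150 (x) x 190 (y) x 120 mm high outside, 3 mm walls, hung beyond the edge of the worktop below the lip, its axes as the nest's. Origin: centre of its underside; rim 120 mm above that and 70 mm below the worktop surface.
- plug_gauge: Bystander: steel plug gauge, 24 x 108 x 21 mm, lying on the worktop; origin at the centre of its underside.
- connector_block: Bystander: orange connector block, 30 x 34 x 29 mm, on the worktop; origin at the centre of its underside.
- stop_box: Bystander: push button box with a mushroom button, 70 x 70 x 82 mm, on the worktop; origin at the centre of its underside.
There are look-alikes about, which are no part of the job. Of the things shaped like the part that bears plate_center, the bare steel one is meant.

How it is judged:
On the way, in this order (a step that is already met when the one before it is completed fails the run):
1. the gate is open (at least 58 mm) while the plate still lies home in the nest (value of joint gate above 0.058 m and y of plate_center in the frame of nest above -0.03 m), for 0.1 s.
2. the plate slides out on the bed until at least half of it is near or past the lip, without being lifted (y of plate_center in the frame of nest below -0.055 m and z of plate_center in the frame of nest between 0 and 0.028 m).
At the end, for the whole second after the job is handed in: The plate lies inside the bin, below its rim and at rest, and the gate stands open (at least 55 mm) (x of plate_center in the frame of bin between -0.072 and 0.072 m and y of plate_center in the frame of bin between -0.092 and 0.092 m and z of plate_center in the frame of bin between 0 and 0.085 m and linear speed of plate below 0.03 m/s and value of joint gate above 0.055 m); the robot touches nothing.
It fails at once if the fingers press on the plate with more than 25 N (contact force between the fingers and plate above 25 N).
It fails at once if the arm (other than the fingers) bears on the plate with more than 25 N (contact force between the arm and plate above 25 N).
It fails at once if a bystander (plug gauge, connector block or button box) is moved by more than 20 mm (distance of any of plug_gauge, connector_block, stop_box from where it was at the start of the episode above 0.02 m).
It also fails if it takes over 58 s, if anything falls off the work surface, if the arm or the gripper's body presses on something with over 40 N, if the wrist force passes 120 N, or if a joint passes its speed limit or range.

## Robot

A 6-joint arm with a two-finger parallel gripper is mounted at the origin on a cart in front of the work surface, level with it; the furniture and walls round the work are solid. World frame = base frame: x ahead of the robot, y to its left, z up, the work surface at z = 0. Lengths are in m, angles in rad, forces in N, time in s.
With the tool pointing down it reaches from about 0.35 to 0.725 m from the base axis. Payload 6 kg.
Tool frame: the origin (TCP) lies at the very end of the fingers, on their centre line; the grasp point (between the pads) lies 19 mm behind it; z points along the fingers, y is the line along which they close (so a half turn about z gives the same grasp; the last joint's range is limited). The gripper opens to 85 mm and grips with 20 to 120 N. Pads are 22 mm wide; open, the fingers measure 114 mm over their backs; the gripper's body (76 mm by 85 mm) begins 54 mm behind the grasp point. The pads swing forward as they close: fully open they stand 13 mm farther back than shut.
Start: joints at [1.609, 0.04, 0.085, 0, -1.615, -0.334], TCP at [0.175, 0.574, 0.231] pointing down, gripper open.
Joint ranges: [-2.56, 2.56], [-1.29, 2.01], [-1.08, 1.49], [-3.29, 1.98], [-2.81, -0.18], [-2.99, 2.99]. Speed limits (rad/s): [2.57, 2.57, 3.01, 3.14, 3.14, 3.14].

## Interface

Orientations are given as a unit quaternion [w, x, y, z].
In Python, from cell import * gives the robot as it stands.
- The arm moves only by the shell command python3 -m pendant 'ROWS'. ROWS is a JSON object of lists of equal length, an entry for each row: "dp": the shift along the tool's x, y, z in cm, a list of three; "turn": the turn about the tool's z in degrees; "gripper": the opening, from 0 (shut) to 1 (fully open). In form: {"dp": [[tx, ty, tz], ...], "turn": [turn, ...], "gripper": [gripper, ...]}. A call has exactly 10 rows; each row shifts and turns the commanded pose from where the row before left it, along the tool's axes as they then stand; what a row does not reach is not made up. A row lasts 1/12 s, in which the tool goes at most 41.7 mm and 7.16 degrees, less where a joint would pass 70% of its speed; a pose out of reach is approached as far as the arm can. A call is refused whole if a number of a shift passes 4.17 or a number of a turn 7.16, either way. A call with a gripper value outside its range is refused whole. The fingers move at their own pace and stop on an object; the grip force is fixed at half the most. Time passes only in rows, so rows that do not move let the fingers close, or fill a call up. It gives the time, the measured TCP pose, the force, the opening and the grip force at its end, in the units of the state.
- get_state(): the state, without advancing time (a new reading comes with each control period).
- snapshot(name): name is "side" or "top"; returns the picture (420x560x3 uint8, blue, green, red); there is no depth.
- camera_info(name): a dict with "mtx" (3x3 intrinsics, pixels), "cam_to_world" (4x4, takes a point from camera to world coordinates). Camera axes: x right, y down, z forward; pixel columns grow to the right and rows downward; lengths in m; the calibration is good to about 2 mm. A picture is of the moment at which its call begins. camera_info takes no time and is no camera call.
- sign_off(): hands the job in; it is judged then, once.
The state is a dict: "clock": time; "qpos": joint angles; "dq": joint speeds; "effort": joint torques, N m; "position": TCP position; "eef_rot": TCP orientation; "contact_force": force on the tool from outside, world axes, zero at the start; "torque": the same for the moment, N m; "grip_width": finger opening in m; "grasp_force": force on a finger pad.
Only numpy, scipy, OpenCV 4.12 (cv2) and the standard library are available. Lean on these libraries where they do the work, as an engineer would, in place of code of your own. Each camera call takes 0.05 s, during which the arm holds its last target. There are 200 camera calls.

## Working session

There is one attempt and no reset: what is moved stays moved. The work goes in short steps, Python scripts to look and compute and a shell command to move; the robot and the scene stay as the last step left them, time stands still between calls to the robot, and variables do not carry over. Pictures are saved under pics/ and viewed, at most 10 in all, crops included, and the job is handed in when it is done.

```bash
mkdir -p pics; python3 - <<'E'
from cell import *
import cv2
for n in("side","top"):
    im=snapshot(n);cv2.imwrite(f"pics/{n}0.png",im)
    c=camera_info(n);print(n,c["mtx"],c["cam_to_world"])
s=get_state();print(s["clock"],s["position"],s["eef_rot"],s["grip_width"])
E
```

```text
side [[431.10034137   0.         271.45876117]
 [  0.         431.10034137 207.8297562 ]
 [  0.           0.           1.        ]] [[ 0.89046774 -0.18550803  0.41551653  0.12755392]
 [-0.45503999 -0.35816981  0.81526253 -1.05541597]
 [-0.00241227 -0.91504162 -0.40335223  0.41320562]
 [ 0.          0.          0.          1.        ]]
top [[419.85787107   0.         277.09020497]
 [  0.         419.85787107 206.03988885]
 [  0.           0.           1.        ]] [[-0.00788269 -0.99180018  0.12755499  0.47760072]
 [-0.99994803  0.00864295  0.0054078  -0.18451984]
 [-0.00646591 -0.12750573 -0.99181676  0.81488633]
 [ 0.          0.          0.          1.        ]]
0.1 [0.17474274 0.57367483 0.23036352] [ 8.10564048e-04  9.89083432e-01 -1.47354349e-01 -5.30491649e-05] 0.08550996138225789
```

View pics/top0.png

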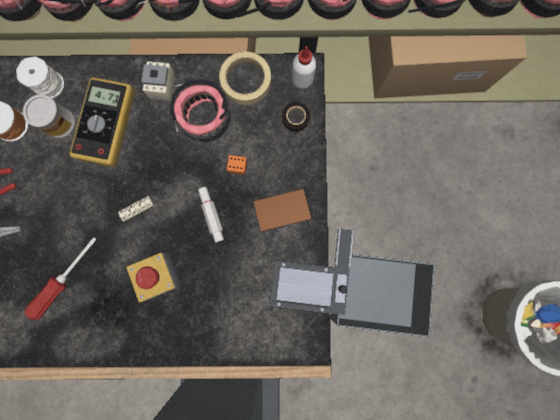

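View pics/side0.png

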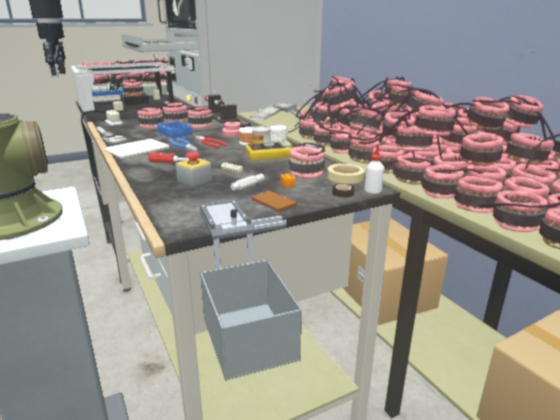

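The top view shows the nest at about (308,288), with the bright plate at (303,287), the knob at (343,290), the gate run-out going up to (345,230) and the bin on the right. I'll zoom in to measure.

```bash
cat > h.py <<'E'
from cell import *
import numpy as np,cv2
def ray(n,u,v):
    c=camera_info(n);M=np.array(c["cam_to_world"]);d=M[:3,:3]@np.linalg.solve(np.array(c["mtx"]),[u,v,1.]);return M[:3,3],d
def onz(n,u,v,z):
    o,d=ray(n,u,v);return (o+d*(z-o[2])/d[2]).round(4)
def proj(n,p):
    c=camera_info(n);M=np.array(c["cam_to_world"]);q=np.array(c["mtx"])@(M[:3,:3].T@(np.array(p)-M[:3,3]));return (q[:2]/q[2]).round(1)
E
python3 - <<'E'
from h import *
im=cv2.imread("pics/top0.png")
cv2.imwrite("pics/topc.png",cv2.resize(im[225:340,265:375],None,fx=5,fy=5,interpolation=cv2.INTER_CUBIC))
g=im.astype(int);m=((g.min(2)>125)&(np.ptp(g,2)<50)).astype(np.uint8)
m[:, :270]=0;m[:,333:]=0;m[:250]=0
n,l,st,ce=cv2.connectedComponentsWithStats(m);i=1+st[1:,4].argmax();print(st[i],ce[i])
r=cv2.minAreaRect(cv2.findContours((l==i).astype(np.uint8),0,2)[0][0]);print(r)
for p in cv2.boxPoints(r):print(p,onz("top",*p,.02))
k=((g.max(2)<45)).astype(np.uint8);k[:,:335]=0;k[:,350:]=0;k[:280]=0;k[300:]=0
n,l,st,ce=cv2.connectedComponentsWithStats(k)
for a,b in zip(st[1:],ce[1:]):print(a,b,onz("top",*b,.05))
E
```

```text
[ 280  320   53  100 1953] [309.04710701 396.95647721]
((305.9999694824219, 369.4999694824219), (51.99999237060547, 98.99998474121094), -0.0)
[279.99997 418.99997] [ 0.195  -0.1824  0.02  ]
[279.99997 319.99997] [ 0.3679 -0.1839  0.02  ]
[331.99997 319.99997] [ 0.3672 -0.2797  0.02  ]
[331.99997 418.99997] [ 0.1945 -0.2755  0.02  ]
[339 286   3   4   6] [339.66666667 287.16666667] [ 0.4285 -0.2912  0.05  ]
```

View pics/topc.png

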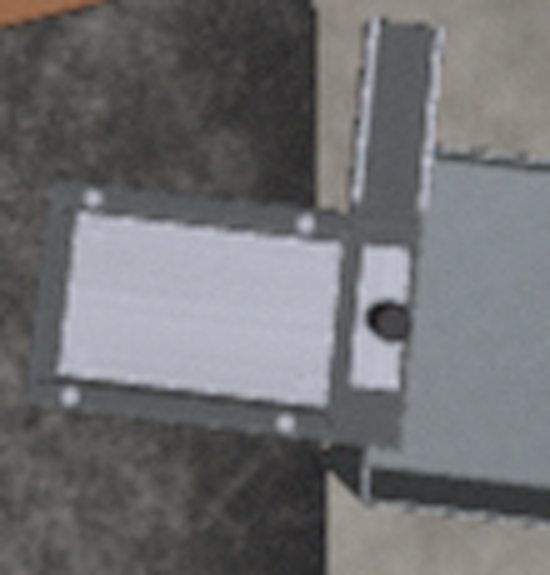

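The crop shows the plate with corners at (75,212), (342,241), (328,406) and (58,374), and the knob top at about (396,321). The gate bar lies across the exit and the run-out goes up (+x).

```bash
python3 - <<'E'
from h import *
f=lambda x,y,z:onz("top",(x+.5)/5-.5+265,(y+.5)/5-.5+225,z)
P=np.array([f(*p,.02) for p in((75,212),(342,241),(328,406),(58,374))]);print(P)
c=P.mean(0);e=(P[1]+P[2]-P[0]-P[3])/2;w=(P[0]+P[1]-P[2]-P[3])/2
print("c",c,"len",np.linalg.norm(e),"w",np.linalg.norm(w),"-y dir deg",np.degrees(np.arctan2(e[1],e[0])),np.degrees(np.arctan2(w[1],w[0])))
k=f(396,321,.054);print("knob",k)
d=f(362,310,.021);print("bar ctr",np.mean([f(*p,.021) for p in((362,243),(410,247),(402,390),(350,387))],0))
G=np.array([f(*p,.021) for p in((362,243),(350,387))]);print(G,np.degrees(np.arctan2(*(G[0]-G[1])[[1,0]])))
th=np.arctan2(e[1],e[0])+np.pi/2;ex=np.array([np.cos(th),np.sin(th)]);ey=np.array([-np.sin(th),np.cos(th)])
r=k[:2]-c[:2];print("knob in nest",r@ex,r@ey)
from scipy.spatial.transform import Rotation as R
q=np.array(get_state()["eef_rot"]);print(R.from_quat(q[[1,2,3,0]]).as_matrix().round(3))
im=cv2.imread("pics/side0.png");cv2.imwrite("pics/sidec.png",cv2.resize(im[190:250,190:300],None,fx=6,fy=6,interpolation=cv2.INTER_CUBIC))
print("knob in side, crop px",(proj("side",[k[0],k[1],.044])-[190,190])*6)
E
```

```text
[[ 0.4646 -0.184   0.02  ]
 [ 0.4531 -0.2837  0.02  ]
 [ 0.3928 -0.277   0.02  ]
 [ 0.4052 -0.1772  0.02  ]]
c [ 0.428925 -0.230475  0.02    ] len 0.10046325198797817 w 0.06022943632477391 -y dir deg -96.83144834567038 -6.434739151036716
knob [ 0.4259 -0.298   0.054 ]
bar ctr [ 0.42535  -0.297375  0.021   ]
[[ 0.4524 -0.291   0.021 ]
 [ 0.3998 -0.2852  0.021 ]] -6.292365563768093
knob in nest 0.005028505349005161 -0.06740541806082818
[[ 0.957 -0.291 -0.   ]
 [-0.291 -0.957 -0.002]
 [ 0.     0.002 -1.   ]]
knob in side, crop px [261.6 139.8]
```

View pics/sidec.png

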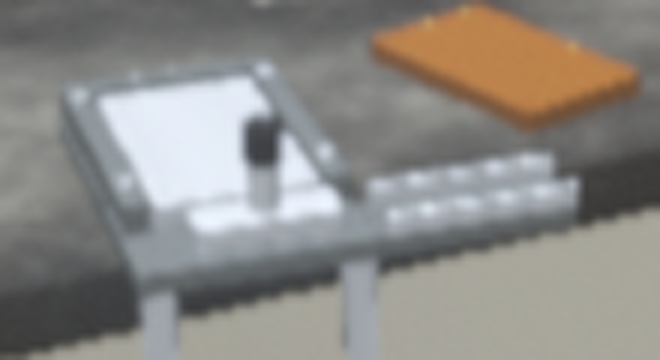

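The side crop confirms the knob: predicted at (262,140), seen at (262,140). The plate size also checks out at 100x60 mm. I'll turn the tool so that its x axis points along nest -y and its y axis along nest -x, then travel over.

```bash
python3 -m pendant '{"dp":[[0,0,0],[0,0,0],[0,0,0],[0,0,0],[0,0,0],[0,0,0],[0,0,0],[0,0,0],[0,0,0],[0,0,0]],"turn":[7,7,7,7,7,7,7,7,7,7],"gripper":[0,0,0,0,0,0,0,0,0,0]}'
python3 -m pendant '{"dp":[[0,0,0],[0,0,0],[2.8,-2.4,0],[2.8,-2.4,0],[2.8,-2.4,0],[2.8,-2.4,0],[2.8,-2.4,0],[2.8,-2.4,0],[2.8,-2.4,0],[2.8,-2.4,0]],"turn":[5,4.7,0,0,0,0,0,0,0,0],"gripper":[0,0,0,0,0,0,0,0,0,0]}'
python3 -m pendant '{"dp":[[2.9,-2.4,0],[2.9,-2.4,0],[2.9,-2.3,0],[2.9,-2.3,0],[3.5,-0.2,0],[3.5,-0.2,0],[3.5,-0.2,0],[3.5,-0.2,0],[3.5,-0.2,0],[3.5,-0.2,0]],"turn":[0,0,0,0,0,0,0,0,0,0],"gripper":[0,0,0,0,0,0,0,0,0,0]}'
```

```text
clock: 0.93
position: [0.1748, 0.5738, 0.2307]
eef_rot: [0.0, 0.724, -0.69, 0.0]
contact_force: [-0.5, 0.2, -0.2]
grip_width: -0.0
grasp_force: 0.0
clock: 1.77
position: [0.3401, 0.3275, 0.2311]
eef_rot: [-0.0, -0.665, 0.747, 0.0]
contact_force: [0.5, -0.1, -0.2]
grip_width: 0.0005
grasp_force: 0.0
clock: 2.6
position: [0.4066, -0.0084, 0.2312]
eef_rot: [0.0, -0.665, 0.747, 0.0]
contact_force: [1.7, 0.7, 0.4]
grip_width: 0.0002
grasp_force: 0.0
```

```bash
python3 -m pendant '{"dp":[[3.5,-0.2,0],[3.5,-0.2,0],[3.6,-0.2,0],[3.6,-0.2,0],[3.6,-0.2,0],[3.6,-0.2,0],[3.6,-0.2,0],[3.6,-0.2,0],[0,0,2.5],[0,0,3]],"turn":[0,0,0,0,0,0,0,0,0,0],"gripper":[0,0,0,0,0,0,0,0,0,0]}'
python3 -m pendant '{"dp":[[0,0,3],[0,0,3],[0,0,2],[0,0,1.5],[0,0,0],[0,0,0],[0,0,0],[0,0,0],[0,0,0],[0,0,0]],"turn":[0,0,0,0,0,0,0,0,0,0],"gripper":[0,0,0,0,0,0,0,0,0,0]}'
python3 - <<'E'
from h import *
im=snapshot("side");cv2.imwrite("pics/s1.png",cv2.resize(im[150:250,180:310],None,fx=5,fy=5,interpolation=cv2.INTER_CUBIC));print(get_state()["position"])
E
```

```text
clock: 3.43
position: [0.39, -0.2952, 0.177]
eef_rot: [0.0, -0.663, 0.748, -0.001]
contact_force: [0.8, 0.3, -0.7]
grip_width: 0.0002
grasp_force: 0.0
clock: 4.27
position: [0.3905, -0.2929, 0.0823]
eef_rot: [0.0, -0.665, 0.747, -0.001]
contact_force: [0.6, -0.2, 0.3]
grip_width: 0.0004
grasp_force: 0.0
[ 0.39032037 -0.29289261  0.08204756]
```

View pics/s1.png

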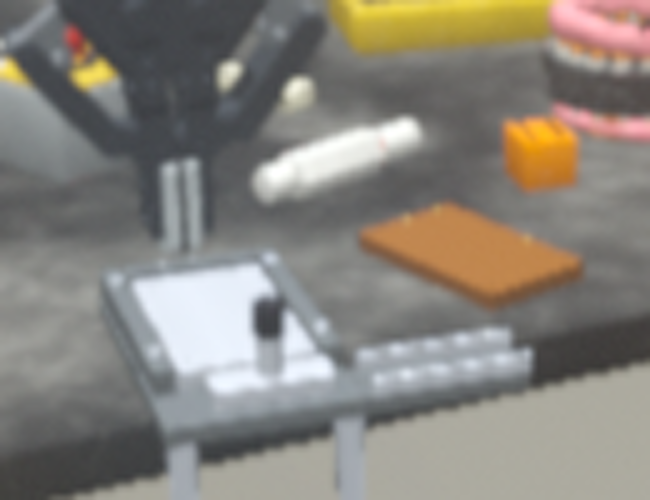

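The fingertips at about (182,245) in the crop are left of the knob at (268,318), clear of the nest. I'll go down to knob height and push along nest +x.

```bash
python3 -m pendant '{"dp":[[0,0,2],[0,0,2],[0,0,0.5],[0,0,0],[0,-0.5,0],[0,-0.7,0],[0,-0.7,0],[0,-0.7,0],[0,-0.7,0],[0,0,0]],"turn":[0,0,0,0,0,0,0,0,0,0],"gripper":[0,0,0,0,0,0,0,0,0,0]}'
python3 -m pendant '{"dp":[[0,-0.5,0],[0,-0.5,0],[0,-0.5,0],[0,-0.5,0],[0,-0.5,0],[0,-0.4,0],[0,-0.3,0],[0,-0.3,0],[0,0,0],[0,0,0]],"turn":[0,0,0,0,0,0,0,0,0,0],"gripper":[0,0,0,0,0,0,0,0,0,0]}'
```

```text
clock: 5.15
position: [0.4242, -0.2968, 0.0366]
eef_rot: [0.0, -0.665, 0.747, -0.0]
contact_force: [-0.4, -0.2, -0.1]
grip_width: 0.0001
grasp_force: 0.0
clock: 5.98
position: [0.4579, -0.3005, 0.0362]
eef_rot: [0.0, -0.665, 0.747, -0.0]
contact_force: [-0.4, 0.6, -0.4]
grip_width: 0.0001
grasp_force: 0.0
```

```bash
python3 -m pendant '{"dp":[[0,-0.1,0],[0,-0.1,0],[0,-0.1,0],[0,-0.1,0],[0,0,0],[0,0,0],[0,0,0],[0,0,0],[0,0,0],[0,0,0]],"turn":[0,0,0,0,0,0,0,0,0,0],"gripper":[0,0,0,0,0,0,0,0,0,0]}'
python3 - <<'E'
from h import *
im=snapshot("side");cv2.imwrite("pics/s2.png",cv2.resize(im[150:250,180:310],None,fx=5,fy=5,interpolation=cv2.INTER_CUBIC));print(get_state()["contact_force"])
E
```

```text
clock: 6.82
position: [0.4615, -0.3011, 0.0363]
eef_rot: [0.0, -0.665, 0.747, 0.0]
contact_force: [-1.0, 0.4, -0.4]
grip_width: -0.0003
grasp_force: 0.7
[-1.39393667  0.41219426 -0.75134898]
```

View pics/s2.png

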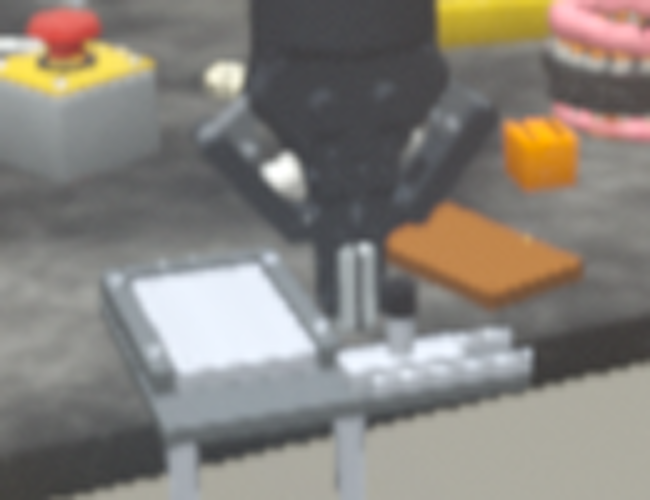

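The gate has moved: the knob is now at about (401,298) and the bar is in the run-out. I'll keep pushing until it meets the stop.

```bash
python3 - <<'E'
from h import *
p=onz("side",260.2,209.6,.045);print(p,(p[:2]-[.4289,-.2305])@[.9934,-.1149])
E
python3 -m pendant '{"dp":[[0,-0.1,0],[0,-0.1,0],[0,-0.1,0],[0,-0.1,0],[0,0,0],[0,0,0],[0,0,0],[0,0,0],[0,0,0],[0,0,0]],"turn":[0,0,0,0,0,0,0,0,0,0],"gripper":[0,0,0,0,0,0,0,0,0,0]}'
```

```text
[ 0.4817 -0.3085  0.045 ] 0.061413720000000005
clock: 7.7
position: [0.4632, -0.3013, 0.0361]
eef_rot: [-0.002, -0.665, 0.747, 0.002]
contact_force: [-11.8, 4.7, 4.7]
grip_width: 0.0001
grasp_force: 5.6
```

The push met the stop at 12 N, so the gate is fully open. I'll back off, lift, and go above the rear half of the plate.

```bash
python3 -m pendant '{"dp":[[0,0.5,0],[0,0.5,0],[0,0,-2.5],[0,0,-2],[-2,0.7,0],[-2.5,0.9,0],[-2.5,0.9,0],[-2,0.7,0],[-0.8,0.3,0],[0,0,0]],"turn":[0,0,0,0,0,0,0,0,0,0],"gripper":[0,0,0,0,0,0,0,0,0,0]}'
python3 -m pendant '{"dp":[[0,0,2],[0,0,2],[0,0,0.8],[0,0,0.3],[0,0,0],[0,0,0],[0,0,0],[0,0,0],[0,0,0],[0,0,0]],"turn":[0,0,0,0,0,0,0,0,0,0],"gripper":[0,0,0,0,0,0,0,0,0,0]}'
python3 - <<'E'
from h import *
im=snapshot("top");cv2.imwrite("pics/t3.png",cv2.resize(im[225:340,265:375],None,fx=5,fy=5,interpolation=cv2.INTER_CUBIC))
im=snapshot("side");cv2.imwrite("pics/s3.png",cv2.resize(im[150:250,180:310],None,fx=5,fy=5,interpolation=cv2.INTER_CUBIC));s=get_state();print(s["position"],s["contact_force"])
E
```

```text
clock: 8.53
position: [0.4326, -0.198, 0.0821]
eef_rot: [0.001, -0.666, 0.746, -0.001]
contact_force: [0.4, 0.6, 0.9]
grip_width: 0.0
grasp_force: 0.0
clock: 9.37
position: [0.4324, -0.1991, 0.0308]
eef_rot: [0.0, -0.665, 0.747, -0.0]
contact_force: [-0.4, 0.6, -0.3]
grip_width: -0.0004
grasp_force: 0.0
[ 0.43225001 -0.19908498  0.03058723] [-0.38064205  0.46222798  0.09256681]
```

View pics/s3.png

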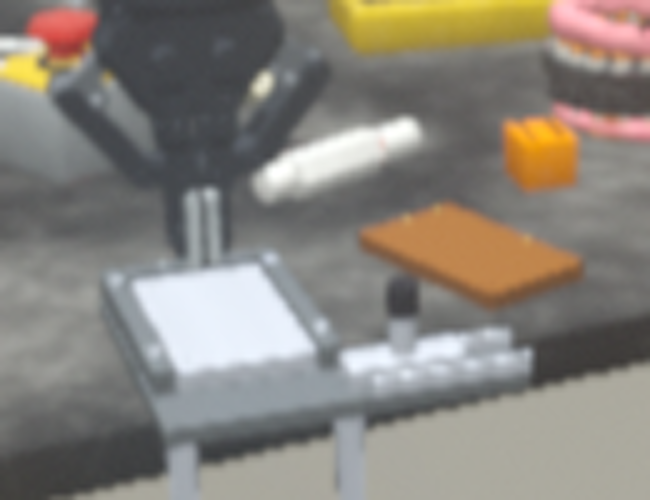

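```bash
python3 - <<'E'
from h import *
for p in ([.4324,-.199,.0306],[.4324,-.199,.02],[.4336,-.1905,.02],[.4348,-.18,.02],[.4348,-.18,.023]):print(p,(proj("side",p)-[180,150])*5)
E
```

```text
[0.4324, -0.199, 0.0306] [199. 260.]
[0.4324, -0.199, 0.02] [200.  281.5]
[0.4336, -0.1905, 0.02] [196.  274.5]
[0.4348, -0.18, 0.02] [190.5 266. ]
[0.4348, -0.18, 0.023] [190. 260.]
```

View pics/t3.png

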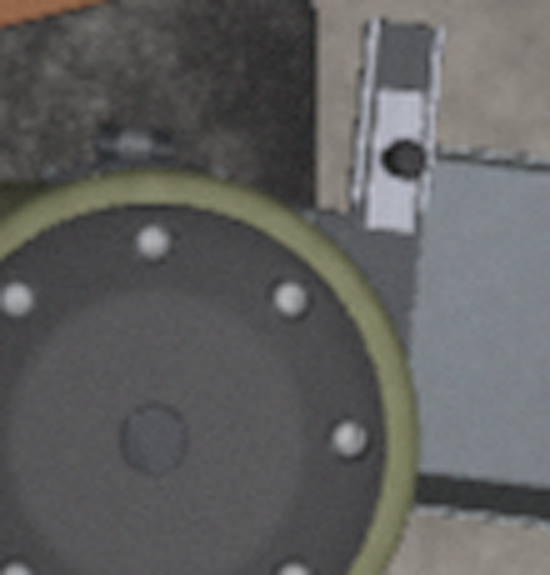

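The gate bar is in the run-out, with the knob at (404,157). The finger is over the plate's rear, matching its projection at (199,260). I'll descend gently.

```bash
python3 -m pendant '{"dp":[[0.2,0,0.4],[0,0,0.3],[0,0,0.1],[0,0,0.05],[0,0,0.05],[0,0,0],[0,0,0],[0,0,0],[0,0,0],[0,0,0]],"turn":[0,0,0,0,0,0,0,0,0,0],"gripper":[0,0,0,0,0,0,0,0,0,0]}'
```

```text
clock: 10.3
position: [0.432, -0.2011, 0.0215]
eef_rot: [0.0, -0.665, 0.747, -0.0]
contact_force: [0.7, -0.3, -0.2]
grip_width: -0.0001
grasp_force: 0.0
```

```bash
python3 -m pendant '{"dp":[[0,0,0.05],[0,0,0.05],[0,0,0.05],[0,0,0],[0,0,0],[0,0,0],[0,0,0],[0,0,0],[0,0,0],[0,0,0]],"turn":[0,0,0,0,0,0,0,0,0,0],"gripper":[0,0,0,0,0,0,0,0,0,0]}'
```

```text
clock: 11.13
position: [0.432, -0.2011, 0.0202]
eef_rot: [0.0, -0.665, 0.747, -0.0]
contact_force: [-1.0, 1.7, 4.9]
grip_width: 0.0002
grasp_force: 2.6
```

```bash
python3 -m pendant '{"dp":[[0,0,0.05],[0,0,0.02],[0,0,0],[0,0,0],[0,0,0],[0,0,0],[0,0,0],[0,0,0],[0,0,0],[0,0,0]],"turn":[0,0,0,0,0,0,0,0,0,0],"gripper":[0,0,0,0,0,0,0,0,0,0]}'
```

```text
clock: 11.97
position: [0.4322, -0.2012, 0.0201]
eef_rot: [0.0, -0.665, 0.747, -0.001]
contact_force: [-2.9, 2.0, 8.0]
grip_width: -0.0
grasp_force: 4.3
```

```bash
python3 -m pendant '{"dp":[[0,0,0.04],[0,0,0.04],[0,0,0],[0.1,0,0],[0.1,0,0],[0.1,0,0],[0.2,0,0],[0.2,0,0],[0.2,0,0],[0,0,0]],"turn":[0,0,0,0,0,0,0,0,0,0],"gripper":[0,0,0,0,0,0,0,0,0,0]}'
python3 - <<'E'
from h import *
im=snapshot("side");cv2.imwrite("pics/s4.png",cv2.resize(im[150:250,180:310],None,fx=5,fy=5,interpolation=cv2.INTER_CUBIC));s=get_state();print(s["position"],s["contact_force"])
E
```

```text
clock: 12.8
position: [0.4324, -0.21, 0.0201]
eef_rot: [0.001, -0.665, 0.747, -0.001]
contact_force: [-0.6, 4.5, 10.2]
grip_width: -0.0004
grasp_force: 5.0
[ 0.43244316 -0.20997211  0.02011364] [-0.48084212  4.02641148  9.95575349]
```

View pics/s4.png

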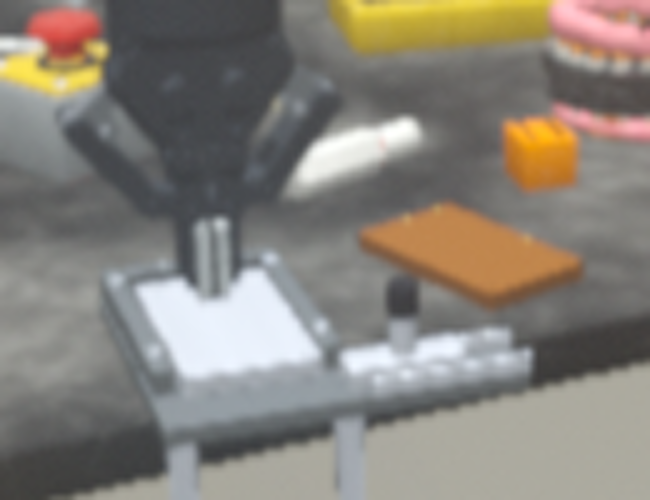

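The finger is on the plate at (212,290). I'll check numerically whether the plate's front edge moved.

```bash
cat > edge.py <<'E'
from h import *
def edge(im):  # front edge of bright plate along nest axis line at nest x=dx, in crop of side view
    g=cv2.cvtColor(im,cv2.COLOR_BGR2GRAY).astype(np.float32);r=[]
    for dx in(-.02,-.01,.0,.01,.02):
        ys=np.arange(-.03,-.16,-.001)
        uv=np.array([proj("side",[.4289+.9934*dx+.1149*y,-.2305-.1149*dx+.9934*y,.02]) for y in ys],np.float32)
        v=cv2.remap(g,uv[None,:,0],uv[None,:,1],1)[0];r.append((ys[v>195].min() if (v>195).any() else None, int(v.max())))
    return r
E
python3 - <<'E'
from edge import *
for n in("s3","s4"):
    c=cv2.imread(f"pics/{n}.png");im=np.zeros((420,560,3),np.uint8);im[150:250,180:310]=cv2.resize(c,(130,100),interpolation=cv2.INTER_AREA);print(n,edge(im))
E
```

```text
s3 [(np.float64(-0.05600000000000002), 239), (np.float64(-0.05700000000000002), 242), (np.float64(-0.059000000000000025), 242), (np.float64(-0.05700000000000002), 240), (np.float64(-0.05700000000000002), 241)]
s4 [(np.float64(-0.06300000000000003), 240), (np.float64(-0.06500000000000003), 243), (np.float64(-0.06400000000000003), 241), (np.float64(-0.06300000000000003), 240), (np.float64(-0.06500000000000003), 241)]
```

The plate follows the finger (about 7 mm), with 10 N pressing and 4 N drag. I'll continue.

```bash
python3 -m pendant '{"dp":[[0.2,0,0],[0.3,0,0],[0.3,0,0],[0.3,0,0],[0.3,0,0],[0.3,0,0],[0.3,0,0],[0.2,0,0],[0,0,0],[0,0,0]],"turn":[0,0,0,0,0,0,0,0,0,0],"gripper":[0,0,0,0,0,0,0,0,0,0]}'
python3 - <<'E'
from edge import *
print(edge(snapshot("side")))
E
```

```text
clock: 13.68
position: [0.4297, -0.2319, 0.0201]
eef_rot: [0.001, -0.665, 0.747, -0.001]
contact_force: [-1.2, 3.8, 9.4]
grip_width: -0.0004
grasp_force: 5.1
[(np.float64(-0.08600000000000005), 239), (np.float64(-0.08500000000000005), 242), (np.float64(-0.08400000000000005), 241), (np.float64(-0.08600000000000005), 241), (np.float64(-0.08600000000000005), 241)]
```

```bash
python3 -m pendant '{"dp":[[0.2,0,0],[0.3,0,0],[0.4,0,0],[0.4,0,0],[0.4,0,0],[0.4,0,0],[0.4,0,0],[0.3,0,0],[0.2,0,0],[0,0,0]],"turn":[0,0,0,0,0,0,0,0,0,0],"gripper":[0,0,0,0,0,0,0,0,0,0]}'
python3 - <<'E'
from edge import *
print(edge(snapshot("side")))
E
```

```text
clock: 14.57
position: [0.4262, -0.2619, 0.0201]
eef_rot: [0.001, -0.665, 0.747, -0.001]
contact_force: [-0.2, 3.6, 10.8]
grip_width: -0.0
grasp_force: 5.1
[(np.float64(-0.11400000000000007), 239), (np.float64(-0.11300000000000007), 242), (np.float64(-0.11300000000000007), 242), (np.float64(-0.11400000000000007), 240), (np.float64(-0.11500000000000007), 242)]
```

```bash
python3 -m pendant '{"dp":[[0.2,0,0],[0.4,0,0],[0.5,0,0],[0.5,0,0],[0.5,0,0],[0.5,0,0],[0.4,0,0],[0.4,0,0],[0.3,0,0],[0,0,0]],"turn":[0,0,0,0,0,0,0,0,0,0],"gripper":[0,0,0,0,0,0,0,0,0,0]}'
python3 - <<'E'
from edge import *
print(edge(snapshot("side")))
E
```

```text
clock: 15.45
position: [0.4221, -0.2991, 0.0201]
eef_rot: [0.001, -0.665, 0.747, -0.002]
contact_force: [1.0, 1.6, 8.2]
grip_width: 0.0002
grasp_force: 4.4
[(np.float64(-0.1490000000000001), 240), (np.float64(-0.1490000000000001), 242), (np.float64(-0.1490000000000001), 242), (np.float64(-0.1490000000000001), 241), (np.float64(-0.1500000000000001), 243)]
```

```bash
python3 -m pendant '{"dp":[[0,0,-1],[0,0,-2],[-1,0,-3],[-2,0,-3],[-3,0,0],[-3,0,0],[-3,0,0],[0,0,0],[0,0,0],[0,0,0]],"turn":[0,0,0,0,0,0,0,0,0,0],"gripper":[0,0,0,0,0,0,0,0,0,0]}'
python3 - <<'E'
from edge import *
im=snapshot("side");print(edge(im));cv2.imwrite("pics/s5.png",cv2.resize(im[150:390,160:340],None,fx=2.5,fy=2.5))
E
```

```text
clock: 16.33
position: [0.4344, -0.1792, 0.1083]
eef_rot: [-0.0, -0.665, 0.747, 0.0]
contact_force: [-0.1, -0.4, 0.4]
grip_width: -0.0002
grasp_force: 0.0
[(None, 165), (None, 166), (None, 166), (None, 166), (None, 167)]
```

View pics/s5.png

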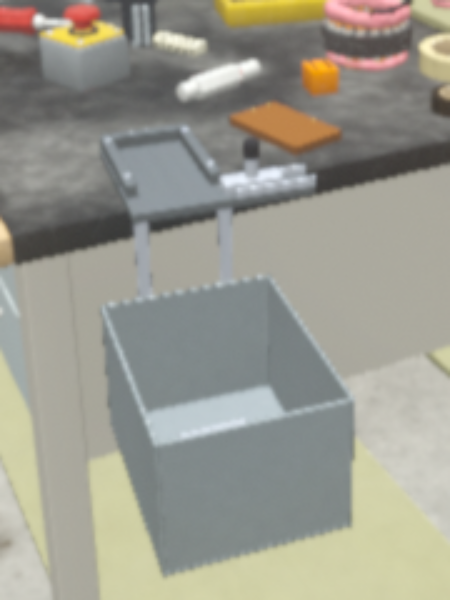

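The nest is empty, the gate is open (knob at (250,148)), and a bright sliver of the plate shows in the bin at (213,427). I'll let it settle and check from the top.

```bash
python3 -m pendant '{"dp":[[-3,0,-2],[-3,0,-2],[0,0,0],[0,0,0],[0,0,0],[0,0,0],[0,0,0],[0,0,0],[0,0,0],[0,0,0]],"turn":[0,0,0,0,0,0,0,0,0,0],"gripper":[0,0,0,0,0,0,0,0,0,0]}'
python3 - <<'E'
from h import *
for i in range(2):
    g=snapshot("top").astype(int);m=((g.min(2)>150)&(np.ptp(g,2)<50)).astype(np.uint8)
    m[:,:348]=0;m[:,435:]=0;m[:240]=0;m[335:]=0
    n,l,st,ce=cv2.connectedComponentsWithStats(m);j=1+st[1:,4].argmax()
    r=cv2.minAreaRect(cv2.findContours((l==j).astype(np.uint8),0,2)[0][0])
    print(st[j],ce[j],r[1],[onz("top",*p,-.177)[:2] for p in cv2.boxPoints(r)])
E
```

```text
clock: 17.22
position: [0.4412, -0.1199, 0.1481]
eef_rot: [-0.0, -0.665, 0.747, 0.0]
contact_force: [0.2, 0.0, 0.1]
grip_width: -0.0001
grasp_force: 0.0
[ 356  274   44   31 1112] [377.90377698 289.24730216] (43.42256546020508, 26.499143600463867) [array([ 0.384 , -0.3584]), array([ 0.4442, -0.3661]), array([ 0.434 , -0.4662]), array([ 0.374 , -0.4577])]
[ 356  274   44   31 1112] [377.91276978 289.24820144] (43.42256546020508, 26.499143600463867) [array([ 0.384 , -0.3584]), array([ 0.4442, -0.3661]), array([ 0.434 , -0.4662]), array([ 0.374 , -0.4577])]
```

The plate measures 100x60 mm lying flat in the bin and is not moving.

```bash
python3 -c "
from cell import *
print(sign_off())"
```

```text
the job is handed in; nothing more can be done
None
```

I pushed the gate to its stop and dragged the plate out at about 10 N (readings never above 11 N). It now lies flat and still in the bin, with the gate open and the arm clear. I handed the job in at about 17 s, and no verdict was shown.

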